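Hang the bracket plate level on the spring pin

TASK

Take the steel bracket plate that stands in the rack's front slot, the one nearer the robot, and hang it on the post's spring pin by the one of its five holes from which it hangs level. Push it well onto the pin, to about the middle of the pin's bare length, so that the pin's end sticks out in front of the plate, and let go so that it hangs there still. The pin's height has been changed, so feel for it gently, never pressing plate or fingers against the post or pin with more than about 20 N; leave the other plate in its slot and the loose gear on the bench where it is.

Things in the scene. Friction and masses are not known exactly. Their poses are not given: they have to be found in the camera images.
- plate_a: plain metal C-shaped bracket plate of one material, 600 g, standing in a rack slot (which slot varies). Origin: underside, y = 0. Solid parts in y, z (mm), 10 mm thick (x) but the leg 26 mm: band y -60..60, z 79..130; grip tab y -15..15, z 130..166; thick leg y 30..60, z 16..79; foot y 4..60, z 0..16. Five 12 mm holes in the band, see its _mid point
- plate_b: plain metal C-shaped bracket plate of one material, 600 g, standing in a rack slot (which slot varies). Origin: underside, y = 0. Solid parts in y, z (mm), 10 mm thick (x) but the leg 26 mm: band y -60..60, z 79..130; grip tab y -15..15, z 130..166; thick leg y -60..-26, z 16..79; foot y -60..6, z 0..16. Five 12 mm holes in the band, see its _mid point
- plate_a_mid (a point): centre of the middle hole of this plate, 117 mm above its underside; axes as the plate's. The five holes are alike, 12 mm wide, and go right through, at y = -40, -20, 0, +20, +40 mm from here in one level row; fingers on the tab above stay clear of pin and holes if their tips end above the band
- plate_b_mid (a point): centre of the middle hole of this plate, 117 mm above its underside; axes as the plate's. The five holes are alike, 12 mm wide, and go right through, at y = -40, -20, 0, +20, +40 mm from here in one level row; fingers on the tab above stay clear of pin and holes if their tips end above the band
- rack: low wooden rack fixed to the bench, 170 x 160 mm, with two slots along its y axis, 45 mm before (-x, nearer the robot) and behind its origin (centre of underside). Slots 13 mm wide, 140 mm long, floor 12 mm, wall tops 25 mm above the bench. Plates stand along the slots, their x and y axes as the rack's; lift one straight up over 20 mm to free it
- rack_front (a point): middle of the front slot's floor (the slot nearer the robot)
- rack_rear (a point): middle of the rear slot's floor (the slot farther from the robot)
- stand: hanging post fixed to the bench: base 110 x 100 x 10 mm (x -25..85), upright bar to z 180 mm at x 22..38, clamped carriage (x 14..46, 14 mm above and below the pin axis) with an 8 mm round steel pin along -x, to the robot, at y = 0. Bare pin: nose at x -70 to the 18 mm wide housing at x -6 mm. Origin on the bench. Carriage holds firm under 50 N
- pin_nominal (a point): pin nose at rest as if its axis were 160 mm up; x and y are true, but the carriage was clamped at an unknown height: the true axis is 146 to 174 mm above the bench, poses do not tell: find it by sight and feel. Spring plunger, flat nose: pushed to +x it yields (1.8 N, then 180 N/m, 16 mm, hard stop) and springs out into a hole that slides over it. Axes as the stand's
- descender: blue and red descender, flat, 84 x 108 x 13 mm, loose; bystander
- carabiner: steel carabiner lying flat, 120 x 68 x 11 mm, loose; bystander
- quick_link: steel quick link lying flat, 70 x 36 x 8 mm, loose; bystander
- wrench: adjustable wrench lying flat, 40 x 192 x 13 mm, loose; bystander
Not all that is in view belongs to the job. Several things have the shape of the rack; the one meant has the colours described above.

How it is judged:
By the outcome, as a careful person would: the job done as asked, in the order asked, and still so for the second after the job is handed in, with the robot touching nothing.
It also fails if it takes over 48 s, if anything falls off the work surface, if the arm or the gripper's body presses on something with over 40 N, if the wrist force passes 120 N, or if a joint passes its speed limit or range.

ROBOT

A 6-joint arm with a two-finger parallel gripper is mounted at the origin on a cart in front of the work surface, level with it; the furniture and walls round the work are solid. World frame = base frame: x ahead of the robot, y to its left, z up, the work surface at z = 0. Lengths are in mm, angles in rad, forces in N, time in s.
With the tool pointing down it reaches from about 400 to 925 mm from the base axis. Payload 12.5 kg.
Tool frame: the origin (TCP) lies midway between the tips of the shut fingers; the grasp point (between the pads) lies 19 mm behind it (env.pinch_z is the z of the grasp point in the tool frame, in mm); z points along the fingers, y is the line along which they close (so a half turn about z gives the same grasp; the last joint's range is limited). The gripper opens to 95 mm and grips with 3 to 60 N. Pads are 20 mm wide; open, the fingers measure 119 mm over their backs; the gripper's body (75 mm by 180 mm) begins 59 mm behind the grasp point.
Start: joints at [1.028, 0.491, 1.559, -0, 1.092, -0.106], TCP at [264.388, 566.344, 214.661] pointing down, gripper open.
Joint ranges: [-3.1, 3.1], [-0.84, 2.19], [0.05, 2.79], [-1.13, 4.28], [0.06, 2.93], [-2.69, 2.69]. Speed limits (rad/s): [2.22, 2.22, 2.79, 3.14, 3.14, 3.14].

INTERFACE

Orientations are given as [roll, pitch, yaw] about the fixed x, y, z axes, in that order (R = Rz(yaw) Ry(pitch) Rx(roll)).
In Python, from cell import env, eyes gives the robot as it stands.
- The arm moves only by the shell command python3 -m inch 'ROWS'. ROWS is JSON, a list of rows, each a list of 3 entries, a list of its own where there are three numbers: the shift along the tool's x, y, z in units of 60 mm (1.0 is 60 mm), then the turn about the tool's z in units of 5 degrees (1.0 is 5 degrees), then the closure, from -1 (fully open) to 1 (shut). In form: [[[tx, ty, tz], turn, claw], ...]. A call has exactly 10 rows; each row shifts and turns the commanded pose from where the row before left it, along the tool's axes as they then stand; what a row does not reach is not made up. A row lasts 1/8 s, in which the tool goes at most 62.5 mm and 10.7 degrees, less where a joint would pass 70% of its speed; a pose out of reach is approached as far as the arm can. A call is refused whole if a number of a shift passes 1 or a number of a turn 1, either way. A call with a gripper value outside its range is refused whole. The fingers move at their own pace and stop on an object; the grip force is fixed at half the most. Time passes only in rows, so rows that do not move let the fingers close, or fill a call up. It gives the time, the measured TCP pose, the force, the opening and the grip force at its end, in the units of the state.
- env.state(): the state, without advancing time (a new reading comes with each control period).
- eyes.read_camera(name): name is "scene" or "top" or "wrist"; returns a dict with "pixels" (480x640x3 uint8, red, green, blue), "fx", "fy", "cx", "cy" (pixels), "distortion" ([k1, k2, p1, p2, k3] as OpenCV has them; the pictures are not rectified), "extrinsics" (4x4, takes a point from world to camera coordinates). Camera axes: x right, y down, z forward; pixel columns grow to the right and rows downward; lengths in mm; the calibration is good to about 2 mm. A picture is of the moment at which its call begins. There is no depth.
- env.job_done(): hands the job in; it is judged then, once.
Trained networks look in a picture, given as the dict that the camera call returned (one of the last four; its "shot" number tells which), for a name from the list of things; names that differ only in an ending like _2 or _b are one class to them, and where a whole thing is asked for, a point or a joint stands for the part that bears it (a point fixed in the world has none). Each returns a list of dicts, best first, with "score" (0 to 1); they miss things now and then, are a little off and sometimes report something else, mostly with a low value. They report only what shows in the picture. A call takes as long as a camera call. They do not tell look-alikes from the thing itself.
- eyes.boxes_of(name, picture): "centre" ([row, column] in pixels, amid what is visible of it).
- eyes.cut_out(name, picture): "mask" (480x640 bool, what is visible of it) and "centre" ([row, column] in pixels, amid what is visible of it).
- eyes.spot_point(name, picture): "centre" ([row, column] in pixels: a listed point, or the origin of a listed thing).
The state is a dict: "t": time; "joints": joint angles; "qvel": joint speeds; "tau": joint torques, N m; "eef_pos": TCP position; "tcp_rot": TCP orientation; "ft_force": force on the tool from outside, world axes, zero at the start; "moment": the same for the moment, N m; "opening": opening from 0.0 (shut) to 1.0 (fully open); "grip_force": force on a finger pad.
Only numpy, scipy, OpenCV 4.12 (cv2) and the standard library are available. Lean on these libraries where they do the work, as an engineer would, in place of code of your own. Each camera call takes 0.05 s, during which the arm holds its last target. There are 200 camera calls.

## Working session

There is one attempt and no reset: what is moved stays moved. The work goes in short steps, Python scripts to look and compute and a shell command to move; the robot and the scene stay as the last step left them, time stands still between calls to the robot, and variables do not carry over. Pictures are saved under pics/ and viewed, at most 13 in all, crops included, and the job is handed in when it is done.

```bash
ls; mkdir -p pics; cat > h.py <<'E'
import numpy as np, cv2
from cell import env, eyes
def cam(n):
    return eyes.read_camera(n)
def ray(p,rc):
    K=np.array([[p['fx'],0,p['cx']],[0,p['fy'],p['cy']],[0,0,1.]])
    u=cv2.undistortPoints(np.array([[[rc[1],rc[0]]]],float),K,np.array(p['distortion'],float))[0,0]
    E=np.array(p['extrinsics']);R=E[:3,:3];t=E[:3,3]
    d=R.T@np.array([u[0],u[1],1]);return -R.T@t,d/np.linalg.norm(d)
def atz(p,rc,z):
    o,d=ray(p,rc);return o+d*(z-o[2])/d[2]
def atx(p,rc,x):
    o,d=ray(p,rc);return o+d*(x-o[0])/d[0]
def tri(*obs):
    A=np.zeros((3,3));b=np.zeros(3)
    for p,rc in obs:
        o,d=ray(p,rc);M=np.eye(3)-np.outer(d,d);A+=M;b+=M@o
    X=np.linalg.solve(A,b);return X,[round(float(np.linalg.norm((np.eye(3)-np.outer(ray(*q)[1],ray(*q)[1]))@(X-ray(*q)[0]))),1) for q in obs]
def proj(p,X):
    E=np.array(p['extrinsics']);K=np.array([[p['fx'],0,p['cx']],[0,p['fy'],p['cy']],[0,0,1.]])
    r,_=cv2.Rodrigues(E[:3,:3]);q,_=cv2.projectPoints(np.array(X,float).reshape(-1,1,3),r,E[:3,3],K,np.array(p['distortion'],float))
    return q[:,0,::-1]
def save(p,f,crop=None,s=1):
    im=p['pixels'][:,:,::-1]
    if crop: r0,r1,c0,c1=crop;im=im[r0:r1,c0:c1]
    cv2.imwrite('pics/'+f,cv2.resize(im,None,fx=s,fy=s,interpolation=cv2.INTER_CUBIC))
E
python3 - <<'E'
from h import *
np.set_printoptions(precision=1,suppress=True)
P={n:cam(n) for n in('scene','top','wrist')}
for n,p in P.items():
    print(n,'cam at',ray(p,(240,320)))
    for k in('plate_a','rack','stand','descender'):
        print(' box',k,[(np.round(b['centre']).tolist(),round(b['score'],2)) for b in eyes.boxes_of(k,p)[:4]])
    for k in('plate_a_mid','rack_front','rack_rear','pin_nominal','rack','stand','plate_a'):
        print(' pt',k,[(np.round(b['centre'],1).tolist(),round(b['score'],2)) for b in eyes.spot_point(k,p)[:4]])
im=np.vstack([P['scene']['pixels'],P['top']['pixels']])[:,:,::-1]
save(P['scene'],'s1.png');save(P['top'],'t1.png')
E
```

```text
pics
scene cam at (array([-163.6, -562.4,  815.5]), array([ 0.6,  0.6, -0.6]))
 box plate_a [([227.0, 284.0], 0.67), ([242.0, 267.0], 0.65)]
 box rack [([265.0, 282.0], 0.96), ([261.0, 190.0], 0.85)]
 box stand [([317.0, 398.0], 0.71)]
 box descender [([331.0, 317.0], 0.94)]
 pt plate_a_mid [([223.5, 282.5], 0.56), ([257.1, 286.3], 0.27)]
 pt rack_front [([264.3, 179.8], 0.75), ([383.6, 377.1], 0.75), ([270.0, 267.2], 0.64)]
 pt rack_rear [([251.9, 205.0], 0.96), ([257.6, 284.8], 0.75)]
 pt pin_nominal [([297.3, 374.9], 0.74), ([264.7, 274.6], 0.61)]
 pt rack [([265.5, 277.2], 0.85), ([259.3, 195.3], 0.65)]
 pt stand [([329.2, 387.5], 0.82)]
 pt plate_a [([251.9, 290.1], 0.98), ([266.1, 264.6], 0.97)]
top cam at (array([ 222. ,   28.4, 1606.3]), array([ 0.2,  0.1, -1. ]))
 box plate_a [([253.0, 255.0], 0.76), ([221.0, 262.0], 0.73)]
 box rack [([279.0, 162.0], 0.7), ([246.0, 266.0], 0.66), ([282.0, 416.0], 0.66), ([351.0, 432.0], 0.44)]
 box stand [([282.0, 414.0], 0.63)]
 box descender [([326.0, 352.0], 0.88)]
 pt plate_a_mid [([221.2, 266.7], 0.86)]
 pt rack_front [([262.9, 257.6], 0.93), ([294.7, 159.2], 0.63)]
 pt rack_rear [([229.3, 270.3], 0.86), ([265.0, 170.9], 0.77)]
 pt pin_nominal [([311.9, 421.0], 0.76), ([244.8, 260.4], 0.21)]
 pt rack [([244.9, 265.2], 0.75), ([277.4, 162.5], 0.72)]
 pt stand [([294.0, 410.5], 0.96)]
 pt plate_a [([261.8, 255.8], 0.88), ([230.8, 269.6], 0.76), ([323.0, 350.4], 0.59)]
wrist cam at (array([205.2, 594. , 384.5]), array([ 0.2, -0.1, -1. ]))
 box plate_a []
 box rack [([298.0, 298.0], 0.69)]
 box stand []
 box descender []
 pt plate_a_mid []
 pt rack_front [([290.0, 272.1], 0.87)]
 pt rack_rear [([349.4, 307.6], 0.86)]
 pt pin_nominal []
 pt rack [([318.4, 291.1], 0.9)]
 pt stand []
 pt plate_a []
```

View pics/s1.png

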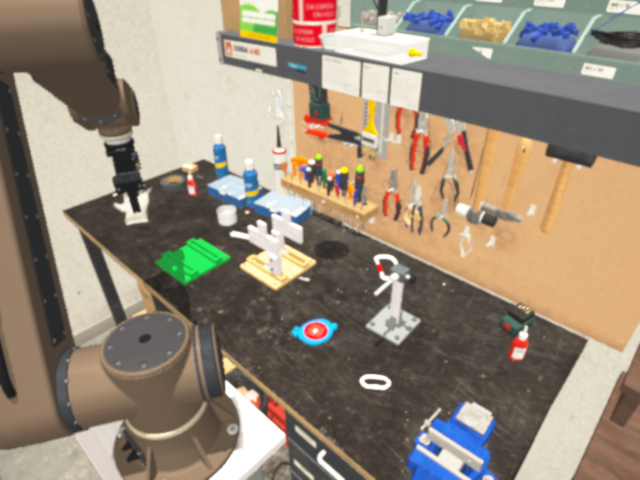

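View pics/t1.png

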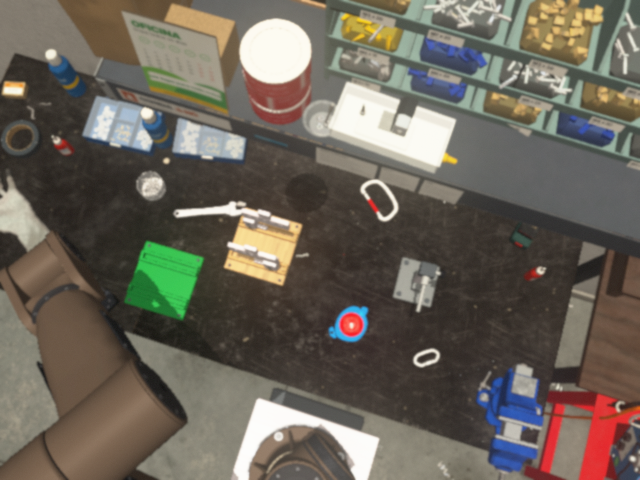

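Scene view: the wooden rack is at scene (265,282) and top (246,266). A green look-alike rack is at scene (261,190) and top (279,162). The post is at scene (317,398) and top (282,414). The wooden rack fits the description and is the only one holding plates. Next I'll measure and take an enlarged crop.

```bash
python3 - <<'E'
from h import *
np.set_printoptions(precision=1,suppress=True)
s=cam('scene');t=cam('top')
for n,a,b in(('front',(270,267.2),(262.9,257.6)),('rear',(257.6,284.8),(229.3,270.3)),('rack',(265.5,277.2),(244.9,265.2)),('stand',(329.2,387.5),(294,410.5)),('plateA front',(266.1,264.6),(261.8,255.8)),('plate rear',(251.9,290.1),(230.8,269.6)),('rearmid',(223.5,282.5),(221.2,266.7))):
    print(n,*tri((s,a),(t,b)))
print('pin scene/top',tri((s,(297.3,374.9)),(t,(311.9,421))),'top at z160',atz(t,(311.9,421),160))
print('descender',atz(t,(326,352),10))
a=cv2.resize(s['pixels'][195:295,225:325],None,fx=5,fy=5,interpolation=3);b=cv2.resize(t['pixels'][195:295,215:315],None,fx=3,fy=3,interpolation=3);c=cv2.resize(t['pixels'][245:325,385:451],(300,200) and None,fx=2.4,fy=2.4,interpolation=3)
W=np.zeros((500,800,3),np.uint8);W[:500,:500]=a;W[:300,500:]=b;W[300:300+c.shape[0],500:500+c.shape[1]]=c
cv2.imwrite('pics/c1.png',W[:,:,::-1])
E
```

```text
front [471.6 267.   15.2] [0.9, 0.9]
rear [559.5 270.4  14. ] [8.6, 8.6]
rack [520.2 268.6   5.1] [4.9, 4.9]
stand [ 519.2 -137.3    7.7] [4.5, 4.5]
plateA front [469.2 271.3  29.4] [1.0, 1.0]
plate rear [559.1 260.5  38.5] [2.8, 2.8]
rearmid [550.3 263.9 145.2] [5.3, 5.3]
pin scene/top (array([ 450.2, -148.7,  169.7]), [4.7, 4.7]) top at z160 [ 455.2 -153.3  160. ]
descender [390.8 -14.2  10. ]
```

View pics/c1.png

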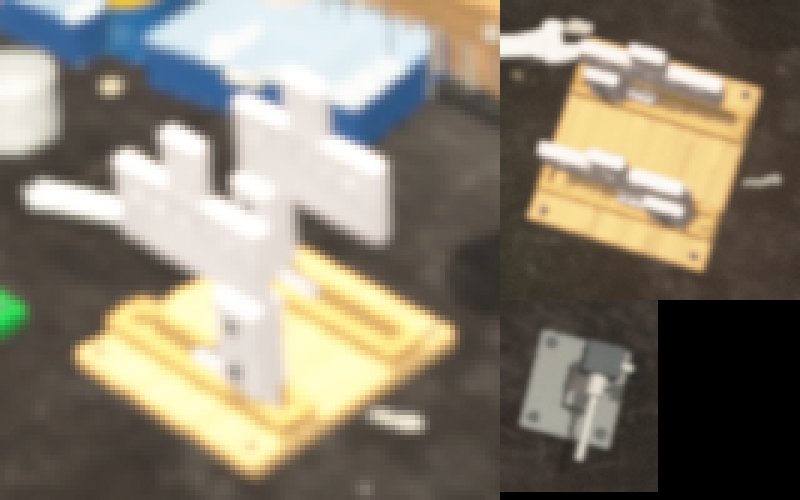

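The crop shows the front plate (scene crop (190,210), that is image (237,263)) with its thick leg on the right, the −y side. That makes it plate_b. The rear plate has its leg on the left, so it is plate_a. By its centre of mass (y ≈ −20 mm), the front plate hangs level from the hole 20 mm toward the leg.

```bash
python3 - <<'E'
from h import *
from scipy.spatial.transform import Rotation as R
np.set_printoptions(precision=2,suppress=True)
t=cam('top');S=env.state()
print({k:np.round(S[k],3) for k in('eef_pos','tcp_rot','ft_force','opening','t')}, env.pinch_z)
c=[atz(t,(r,q),24)[:2] for r,q in((208.3,243.3),(224.3,302.3),(285,283.3),(266.7,224))]
for i in range(4):
    d=c[i]-c[(i+1)%4];print('rack',c[i],np.linalg.norm(d),np.degrees(np.arctan2(d[1],d[0])))
print('ctr',np.mean(c,0))
a=atz(t,(310.8,419.2),160);b=atz(t,(279.2,425.4),160);d=b-a;print('pin',a,b,np.degrees(np.arctan2(d[1],d[0])))
Rt=R.from_euler('xyz',S['tcp_rot']).as_matrix();print(Rt)
w=cam('wrist');o,d=ray(w,(240,320));print('cam in tool',Rt.T@(o-S['eef_pos']),Rt.T@d)
E
```

```text
{'eef_pos': array([264.41, 566.37, 214.67]), 'tcp_rot': array([3.14, 0.  , 2.71]), 'ft_force': array([-0.29, -0.42, -0.54]), 'opening': np.float64(1.003), 't': np.float64(1.95)} -18.8
rack [596.52 350.16] 161.88627593062927 92.26064132978938
rack [602.9 188.4] 167.7160319291813 1.2893690808141938
rack [435.23 184.63] 160.9122873962892 -89.34028117239654
rack [433.38 345.53] 163.2064045078554 -178.37345191482223
ctr [517.01 267.18]
pin [ 456.37 -148.61  160.  ] [ 532.44 -142.29  160.  ] 4.7524366299728005
[[-0.91  0.42  0.  ]
 [ 0.42  0.91  0.  ]
 [-0.    0.   -1.  ]]
cam in tool [  65.29    0.03 -170.32] [-0.22  0.    0.98]
```

```bash
cat >> h.py <<'E'
from scipy.spatial.transform import Rotation as Rn
def plan(dst,yaw=None,n=10,pos=None,yaw0=None):
    S=env.state();p=np.array(S['eef_pos'] if pos is None else pos,float);y0=S['tcp_rot'][2] if yaw0 is None else np.radians(yaw0)
    y1=y0 if yaw is None else np.radians(yaw);tu=-np.degrees((y1-y0+np.pi)%(2*np.pi)-np.pi)/5/n
    d=(np.array(dst,float)-p)/n/60
    print('turn/row',round(tu,3),'from',p.round(1),np.degrees(y0).round(2))
    for i in range(n):
        a=y0-np.radians(5*tu*i);c,s=np.cos(a),np.sin(a)
        print([round(float(v),3) for v in (c*d[0]+s*d[1],s*d[0]-c*d[1],-d[2])],end=' ')
    print()
E
python3 - <<'E'
from h import *
plan((472,262,290),91.3,13)
E
```

```text
turn/row 0.98 from [264.4 566.4 214.7] 154.97
[-0.406, -0.241, -0.097] [-0.425, -0.205, -0.097] [-0.441, -0.168, -0.097] [-0.454, -0.13, -0.097] [-0.464, -0.091, -0.097] [-0.47, -0.051, -0.097] [-0.472, -0.011, -0.097] [-0.471, 0.03, -0.097] [-0.467, 0.07, -0.097] [-0.459, 0.11, -0.097] [-0.448, 0.148, -0.097] [-0.434, 0.186, -0.097] [-0.417, 0.222, -0.097]
```

```bash
python3 -m inch '[[[-0.41,-0.24,-0.13],0.98,-1],[[-0.43,-0.2,-0.13],0.98,-1],[[-0.44,-0.17,-0.13],0.98,-1],[[-0.45,-0.13,-0.13],0.98,-1],[[-0.46,-0.09,-0.13],0.98,-1],[[-0.47,-0.05,-0.13],0.98,-1],[[-0.47,-0.01,-0.13],0.98,-1],[[-0.47,0.03,-0.13],0.98,-1],[[-0.47,0.07,-0.13],0.98,-1],[[-0.46,0.11,-0.08],0.98,-1]]' && python3 -m inch '[[[-0.45,0.15,0],0.98,-1],[[-0.43,0.19,0],0.98,-1],[[-0.42,0.22,0],0.98,-1],[[0,0,0],0,-1],[[0,0,0],0,-1],[[0,0,0],0,-1],[[0,0,0],0,-1],[[0,0,0],0,-1],[[0,0,0],0,-1],[[0,0,0],0,-1]]'
python3 - <<'E'
from h import *
np.set_printoptions(precision=1,suppress=True)
w=cam('wrist');save(w,'w1.png')
for k in('plate_b','rack'):
    for b in eyes.cut_out(k,w)[:2]: print(k,np.round(b['centre']),round(b['score'],2),b['mask'].sum())
for k in('plate_b_mid','rack_front','rack_rear','rack'):
    for b in eyes.spot_point(k,w)[:2]: print(k,np.round(b['centre'],1),round(b['score'],2),atz(w,b['centre'],{'rack':0,'plate_b_mid':129}.get(k,12)))
E
```

```text
t: 3.25
eef_pos: [424.9, 331.9, 290.1]
tcp_rot: [3.141, -0.0, 1.847]
ft_force: [-0.0, 0.1, -0.6]
opening: 1.0
grip_force: 0.0
t: 4.5
eef_pos: [472.4, 262.4, 289.7]
tcp_rot: [3.142, -0.0, 1.593]
ft_force: [-0.2, -0.2, 0.2]
opening: 0.999
grip_force: 0.0
plate_b [219. 414.] 0.76 3825
plate_b [238. 321.] 0.55 1919
rack [ 47. 227.] 0.89 13537
plate_b_mid [220.6 324.8] 0.79 [477.1 272.8 129. ]
plate_b_mid [209.2 392.7] 0.75 [541.6 285.3 129. ]
rack_front [210.2 320.9] 0.86 [473.8 266.8  12. ]
rack_front [ 22.5 186.4] 0.59 [310.3 486.6  12. ]
rack_rear [ 19.6 261.7] 0.7 [399.5 489.8  12. ]
rack_rear [207.5 392. ] 0.69 [565.3 272.4  12. ]
rack [ 29.6 228.4] 0.96 [357.2 482.7   0. ]
rack [205.4 354.1] 0.74 [517.5 272.5   0. ]
```

View pics/w1.png

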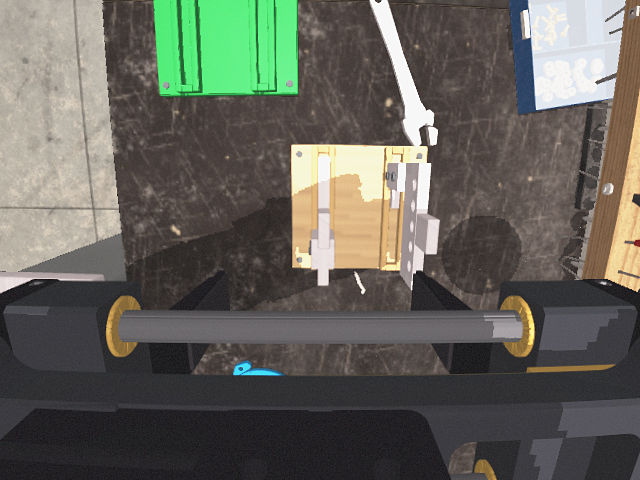

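w1 shows the front plate edge-on at column ~323, rows 150–285. The rear plate is at column ~415 with its tab at (235,430), and the green look-alike is at the top left. I'll enlarge the front plate and overlay the model.

```bash
python3 - <<'E'
from h import *
np.set_printoptions(precision=1,suppress=True)
w=cam('wrist');p=dict(w);im=w['pixels'].copy()
ori=np.array([473,267,12.]);yaw=np.radians(1.2);M=Rn.from_euler('z',yaw).as_matrix()
def box(x0,x1,y0,y1,z):return [ori+M@np.array(v,float) for v in((x0,y0,z),(x1,y0,z),(x1,y1,z),(x0,y1,z))]
r0,c0,s=135,270,5
big=cv2.resize(im[r0:r0+160//1,c0:c0+120][:,:,::-1],None,fx=5*.75,fy=5*.75,interpolation=3);s=3.75
raw=big.copy()
for b,col in((box(-5,5,-15,15,166),(0,0,255)),(box(-5,5,-60,60,130),(0,255,0)),(box(-13,13,-60,-26,79),(255,0,0)),(box(-85+45,85+45,-80,80,25-12),(255,0,255))):
    q=proj(w,b)
    cv2.polylines(big,[np.int32(np.round([( (c-c0+.5)*s,(r-r0+.5)*s) for r,c in q]))],True,col,1)
cv2.imwrite('pics/c2.png',np.hstack([raw,big])[:,:800])
print(w['fx'],ray(w,(240,320)))
E
```

```text
349.5183431209166 (array([471.4, 328. , 460. ]), array([ 0. , -0.2, -1. ]))
```

View pics/c2.png

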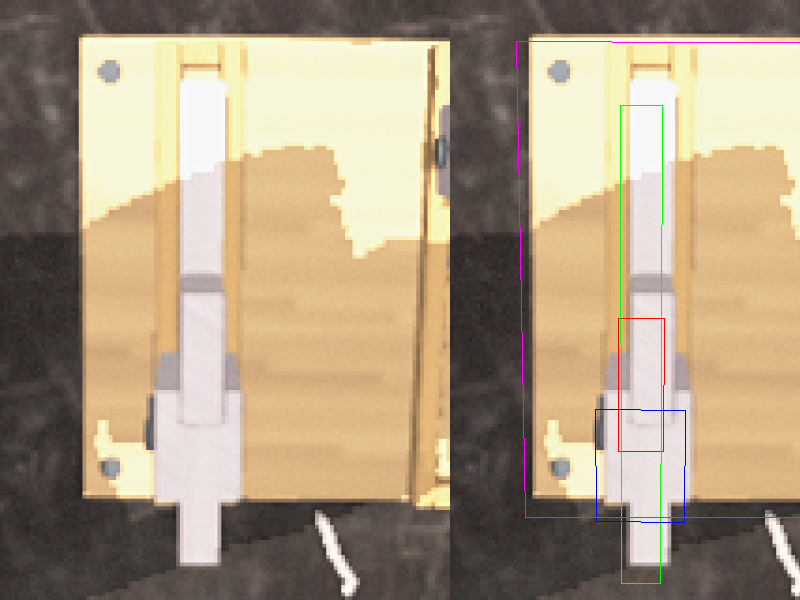

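The overlay shows the tab (red box) is really 7 px higher and 2.7 px to the right, so the plate origin is about (475.3, 272.5) with yaw about 1°. The tab's size matches a top height of 178. I'll descend and grip.

```bash
python3 -m inch '[[[0.1,0.05,0.4],0,-1],[[0,0,0.6],0,-1],[[0,0,0.6],0,-1],[[0,0,0.5],0,-1],[[0,0,0.28],0,-1],[[0,0,0],0,1],[[0,0,0],0,1],[[0,0,0],0,1],[[0,0,0],0,1],[[0,0,0],0,1]]'
```

```text
t: 6.15
eef_pos: [475.4, 268.5, 147.2]
tcp_rot: [3.141, -0.0, 1.593]
ft_force: [0.2, 0.2, 1.5]
opening: 0.533
grip_force: 0.0
```

```bash
python3 -m inch '[[[0,0,0],0,1],[[0,0,0],0,1],[[0,0,0],0,1],[[0,0,0],0,1],[[0,0,0],0,1],[[0,0,0],0,1],[[0,0,-0.2],0,1],[[0,0,-0.3],0,1],[[0,0,-0.5],0,1],[[0,0,-0.5],0,1]]'
python3 - <<'E'
from h import *
w=cam('wrist');save(w,'w2.png')
print(env.state()['moment'])
E
```

```text
t: 7.4
eef_pos: [475.0, 268.4, 238.0]
tcp_rot: [-3.141, 0.0, 1.593]
ft_force: [0.0, 0.8, -4.9]
opening: 0.107
grip_force: 30.0
[ 0.01691429 -0.04142259  0.06454793]
```

View pics/w2.png

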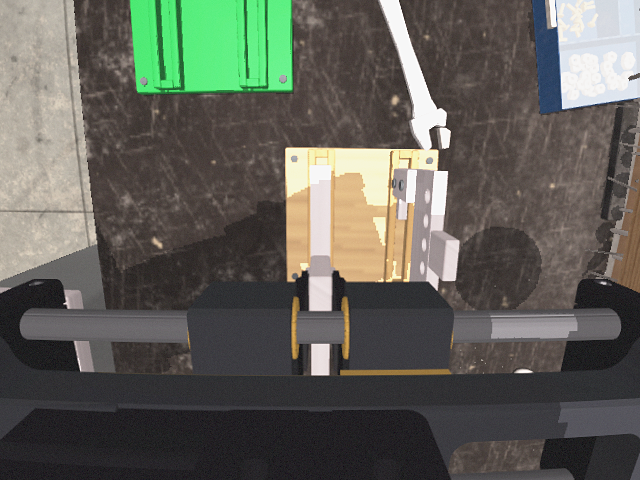

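The plate is held at 30 N and clear of the rack, with the other plate still in its slot. Next I'll carry it toward the post, staying well in front, to view the pin from two places.

```bash
python3 -m inch '[[[-0.3,-0.1,-0.05],0,1],[[-0.6,-0.2,-0.1],0,1],[[-0.95,-0.2,-0.05],0,1],[[-0.95,-0.2,0],0,1],[[-0.95,-0.2,0],0,1],[[-0.95,-0.2,0],0,1],[[-0.95,-0.2,0],0,1],[[-0.95,-0.2,0],0,1],[[-0.6,-0.1,0],-0.37,1],[[-0.32,-0.07,0],-0.37,1]]'
python3 - <<'E'
from h import *
import pickle
s=env.state();print(s['ft_force'],s['eef_pos'],s['tcp_rot'])
w=cam('wrist');save(w,'w3.png')
r={k:eyes.spot_point(k,w) for k in('pin_nominal','stand')}
for k in r: print(k,[(np.round(b['centre'],1),round(b['score'],2)) for b in r[k][:2]])
pickle.dump({k:v for k,v in w.items()},open('A.pkl','wb'))
E
```

```text
t: 8.7
eef_pos: [384.0, -186.6, 247.8]
tcp_rot: [-3.14, -0.001, 1.656]
ft_force: [0.2, -0.3, -4.8]
opening: 0.103
grip_force: 30.0
[ 0.15669552 -0.34961823 -4.84046954] [ 384.03009644 -186.58578525  247.84182994] [-3.14001725e+00 -1.07506833e-03  1.65634778e+00]
pin_nominal [(array([204.3, 418.8]), 0.74), (array([244.6, 308.8]), 0.38)]
stand [(array([191.2, 440.3]), 0.56)]
```

```bash
python3 -m inch '[[[-0.15,0,0],0,1],[[-0.3,0.05,0],0,1],[[-0.4,0.05,0],0,1],[[-0.4,0.05,0],0,1],[[-0.3,0.05,0],0,1],[[-0.15,0,0],0,1],[[0,0,0],0,1],[[0,0,0],0,1],[[0,0,0],0,1],[[0,0,0],0,1]]'
python3 - <<'E'
from h import *
import pickle
w=cam('wrist');s=cam('scene')
r={k:eyes.spot_point(k,w) for k in('pin_nominal','stand')}
for k in r: print(k,[(np.round(b['centre'],1),round(b['score'],2)) for b in r[k][:2]])
pickle.dump(dict(w),open('B.pkl','wb'));pickle.dump(dict(s),open('S.pkl','wb'))
A=pickle.load(open('A.pkl','rb'))
def pan(p,s):
    q=proj(p,[[455,-149,160]])[0];print(q);r,c=[int(v) for v in q];r0=min(max(r-75,0),330);c0=min(max(c-60,0),500);print('crop',r0,c0)
    return cv2.resize(p['pixels'][r0:r0+150,c0:c0+100],None,fx=s,fy=s,interpolation=3)
W=np.hstack([pan(A,4),pan(w,4)])[:,:,::-1];cv2.imwrite('pics/ab.png',W)
E
```

```text
t: 10.1
eef_pos: [406.6, -285.2, 248.9]
tcp_rot: [3.141, 0.0, 1.658]
ft_force: [0.2, 1.1, -4.9]
opening: 0.103
grip_force: 30.0
pin_nominal [(array([157.8, 297.3]), 0.2)]
stand [(array([101.3, 432.4]), 0.6)]
[208.98544604 418.9837516 ]
crop 133 358
[ 64.67103612 406.48011889]
crop 0 346
```

View pics/ab.png

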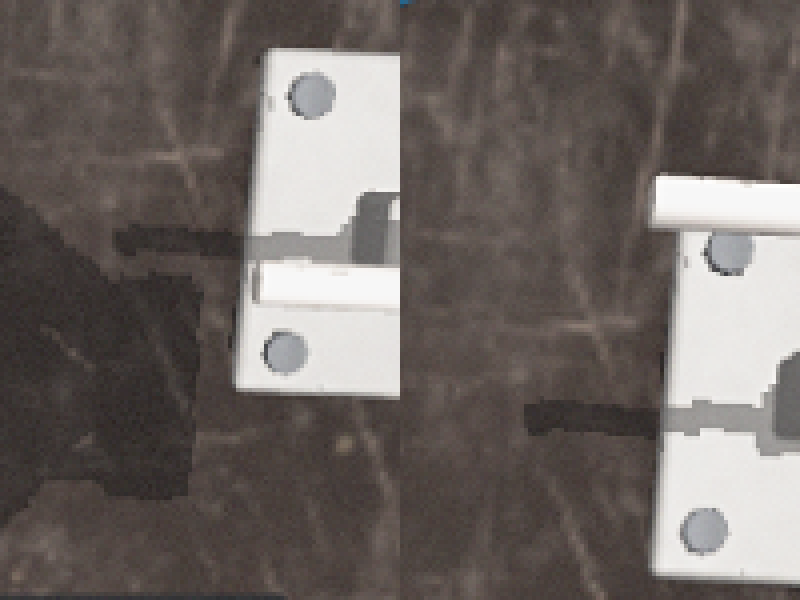

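View A shows the pin nose at pixel (203,422). View B shows it at (50,409). The stand's front base edge shows in both. I'll compute sub-pixel edges and triangulate.

```bash
python3 - <<'E'
from h import *
import pickle
np.set_printoptions(precision=1,suppress=True)
A=pickle.load(open('A.pkl','rb'));B=pickle.load(open('B.pkl','rb'))
f=lambda x,y,r0,c0:(r0+(y+.5)/4-.5,c0+(x+.5)/4-.5)
for n,p,o,x0 in(('A',A,(133,358),0),('B',B,(0,346),400)):
    pts=((265,48),(237,388),(312,95),(285,352)) if n=='A' else ((678,232),(655,575),(730,252),(705,531))
    P=[atz(p,f(x-x0,y,*o),10) for x,y in pts]
    for i in(0,2): d=P[i]-P[i+1];print(n,P[i],P[i+1],np.linalg.norm(d),'yaw',np.degrees(np.arctan2(-d[0],d[1])).round(2))
def edges(p,c,ra,rb):
    g=p['pixels'][ra:rb,c].astype(float).mean(1);th=(g.max()+g[:2].mean())/2;i=np.where(g>th)[0];a,b=i[0],i[-1]
    # subpixel
    e1=a-1+(th-g[a-1])/(g[a]-g[a-1]);e2=b+(g[b]-th)/(g[b]-g[b+1]);return ra+e1,ra+e2
for c in (424,430,436,442): 
    print('A',c,np.round(edges(A,c,190,215),2) ,A['pixels'][194:213,c].mean(1).astype(int))
for c in (412,420,428,436,444): 
    print('B',c,B['pixels'][40:62,c].mean(1).astype(int))
print('noseA',A['pixels'][203,416:428].mean(1).astype(int),'noseB',B['pixels'][49,402:414].mean(1).astype(int))
E
```

```text
A [494.  -91.8  10. ] [ 500.2 -189.8   10. ] 98.11881402989837 yaw 3.64
A [ 509.4 -103.5   10. ] [ 512.9 -177.7   10. ] 74.36884746549951 yaw 2.74
B [494.6 -99.9  10. ] [ 500.5 -190.7   10. ] 90.96862811664238 yaw 3.72
B [ 509.5 -103.5   10. ] [ 513.  -177.3   10. ] 73.941431968042 yaw 2.7
A 424 [198.8 207.2] [151 153 148 150 211 247 249 251 251 251 250 249 248 242 220 217 230 229
 229]Traceback (most recent call last):
  File "<stdin>", line 15, in <module>
  File "<stdin>", line 13, in edges
IndexError: index 25 is out of bounds for axis 0 with size 25
```

```bash
python3 - <<'E'
from h import *
import pickle
np.set_printoptions(precision=1,suppress=True,linewidth=150)
A=pickle.load(open('A.pkl','rb'));B=pickle.load(open('B.pkl','rb'))
for c in (424,436): print('A',c,A['pixels'][194:213,c].mean(1).astype(int))
for c in (412,420,428,436,444): print('B',c,B['pixels'][40:62,c].mean(1).astype(int))
print('noseA',A['pixels'][203,416:428].mean(1).astype(int),'noseB',B['pixels'][49,402:414].mean(1).astype(int))
E
```

```text
A 424 [151 153 148 150 211 247 249 251 251 251 250 249 248 242 220 217 230 229 229]
A 436 [153 149 153 148 172 230 245 246 247 247 247 247 246 245 234 202 209 231 229]
B 412 [ 73  71  66 121 241 250 248 247 248 247 247 246 243 234 218 193 159 103  70  82  85  86]
B 420 [ 64  69  65  53 186 252 248 247 247 247 247 246 244 240 226 206 173 166 226 234 234 235]
B 428 [ 66  71  67  58 113 236 249 247 247 247 247 247 246 243 236 219 197 160 146 171 169 167]
B 436 [ 87  80  79  79  67 137 254 248 247 247 247 247 246 245 241 231 213 174 128 236 233 232]
B 444 [ 98  94  89  86  81  75 250 249 247 247 247 247 247 246 244 236 221 199 156 207 233 229]
noseA [ 68  60 115 146 189 128 142 220 251 248 247 247] noseB [ 74  67  82 103 109 102 123 140 249 249 247 247]
```

```bash
python3 - <<'E'
from h import *
import pickle
from scipy.optimize import least_squares
np.set_printoptions(precision=2,suppress=True,linewidth=150)
A=pickle.load(open('A.pkl','rb'));B=pickle.load(open('B.pkl','rb'))
obs=[(A,(197.9,424),1),(A,(208.7,424),-1),(A,(198.3,436),1),(A,(209.3,436),-1),(B,(43.2,412),1),(B,(57.2,412),-1),(B,(44.3,428),1),(B,(58.2,428),-1),(B,(45.5,444),1)]
def sd(v,yaw,r):
    u=np.array([np.cos(yaw),np.sin(yaw),0]);c=np.array([453,v[0],v[1]]);out=[]
    for p,rc,s in obs:
        o,d=ray(p,rc);n=np.cross(d,u);n/=np.linalg.norm(n)
        if n[1]<0:n=-n
        out.append((o-c)@n-s*r)
    return np.array(out)
for yaw in(2.2,3.2,4.2):
    f=least_squares(lambda v:sd(v,np.radians(yaw),4),(-145,160));print(yaw,f.x,f.fun)
f=least_squares(lambda v:sd(v,np.radians(v[2]),v[3]),(-145,160,3,4));print(f.x,f.fun)
for z in(155,165):
    print(z,'noseA',atz(A,(203,421.5),z),'noseB',atz(B,(50,409),z))
E
```

```text
2.2 [-143.32  172.85] [-0.27  0.18 -0.1   0.19  0.04 -0.16  0.09 -0.07  0.11]
3.2 [-143.43  172.65] [-0.19  0.24 -0.17  0.11  0.19 -0.03  0.06 -0.12 -0.09]
4.2 [-143.55  172.45] [-0.11  0.31 -0.24  0.03  0.34  0.1   0.04 -0.17 -0.29]
[-143.38  172.78    2.75    3.96] [-0.18  0.18 -0.1   0.11  0.15 -0.14  0.1  -0.15  0.03]
155 noseA [ 457.71 -144.86  155.  ] noseB [ 456.56 -137.82  155.  ]
165 noseA [ 454.72 -143.97  165.  ] noseB [ 454.47 -140.93  165.  ]
```

The pin axis comes out at z ≈ 172.7 mm, y ≈ −143.4 at x = 453, with yaw about 2.9°. Residuals are below 0.3 mm and the fitted radius of 3.96 mm agrees with the 8 mm pin. I'll move to the pre-insert position.

```bash
python3 -m inch '[[[0.15,0.04,0.06],0,1],[[0.3,0.04,0.13],0.1,1],[[0.4,0.05,0.15],0.1,1],[[0.45,0.05,0.15],0.1,1],[[0.45,0.05,0.15],0.12,1],[[0.4,0.05,0.15],0,1],[[0.28,0.04,0.12],0,1],[[0.15,0.02,0.06],0,1],[[0,0,0],0,1],[[0,0,0],0,1]]'
python3 - <<'E'
from h import *
import pickle
np.set_printoptions(precision=2,suppress=True)
s=cam('scene');S=env.state();T=np.array(S['eef_pos']);print(T,S['tcp_rot'],S['ft_force'])
M=Rn.from_euler('xyz',S['tcp_rot']).as_matrix()
H=[T+M@np.array([-16+20*k,0,18]) for k in(-1,0,1,2,3)]
q=proj(s,np.array(H)-[5,0,0]);n=proj(s,[[452.5,-143.4,172.7]])[0];print(q,n)
r0,c0=int(n[0])-50,int(n[1])-50
im=cv2.resize(s['pixels'][r0:r0+100,c0:c0+100],None,fx=4,fy=4,interpolation=3)[:,:,::-1].copy();raw=im.copy()
for a in q: cv2.circle(im,(int((a[1]-c0+.5)*4),int((a[0]-r0+.5)*4)),2,(0,0,255),-1)
cv2.circle(im,(int((n[1]-c0+.5)*4),int((n[0]-r0+.5)*4)),2,(0,255,0),-1)
cv2.imwrite('pics/s2.png',np.hstack([raw,im]))
c,sn=np.cos(np.radians(2.9)),np.sin(np.radians(2.9));h=H[1]-[453,-143.4,172.7];print('hole rel nose: along',h[0]*c+h[1]*sn,'lat',-h[0]*sn+h[1]*c,'z',h[2])
E
```

```text
t: 11.55
eef_pos: [416.9, -130.2, 190.8]
tcp_rot: [3.141, 0.0, 1.621]
ft_force: [0.9, -0.2, -5.9]
opening: 0.104
grip_force: 30.0
[ 416.88 -130.28  190.81] [3.14 0.   1.62] [-0.28  1.   -5.23]
[[307.83 373.31]
 [303.82 365.73]
 [299.9  358.31]
 [296.06 351.05]
 [292.3  343.95]] [294.35 375.82]
hole rel nose: along -35.420543402505636 lat -1.076744248799812 z 0.11249546229961993
```

View pics/s2.png

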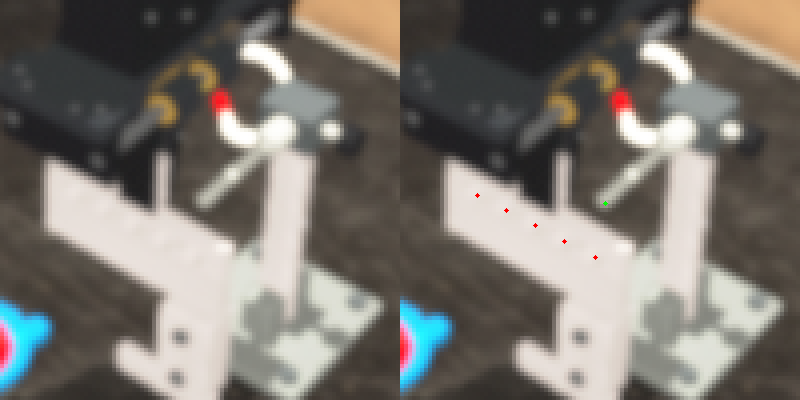

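The overlay dots fall on the plate's faint hole row, and the green dot sits on the pin nose at crop (605,203). The plate looks level. I'll correct 1 mm sideways and advance gently to about 10 mm past the nose. The spring limits the force to under 4 N if the hole misses.

```bash
python3 -m inch '[[[0.018,0.06,0],0,1],[[0,0.1,0],0,1],[[0,0.1,0],0,1],[[0,0.1,0],0,1],[[0,0.08,0],0,1],[[0,0.07,0],0,1],[[0,0.07,0],0,1],[[0,0.07,0],0,1],[[0,0.02,0],0,1],[[0,0,0],0,1]]'
python3 - <<'E'
from h import *
np.set_printoptions(precision=2,suppress=True)
F=[]
for i in range(4):
    s=cam('scene');S=env.state();F.append(np.r_[S['ft_force'],S['moment']])
print(np.mean(F,0),S['eef_pos'])
n=proj(s,[[452.5,-143.4,172.7]])[0];r0,c0=int(n[0])-50,int(n[1])-50
a=s['pixels'];t=cam('top');m=proj(t,[[452.5,-143.4,172.7]])[0];r1,c1=int(m[0])-50,int(m[1])-50
cv2.imwrite('pics/s3.png',np.hstack([cv2.resize(v,None,fx=4,fy=4,interpolation=3) for v in(a[r0:r0+100,c0:c0+100],t['pixels'][r1:r1+100,c1:c1+100])])[:,:,::-1])
E
```

```text
t: 12.85
eef_pos: [456.8, -126.6, 190.6]
tcp_rot: [-3.142, -0.0, 1.621]
ft_force: [-0.7, -1.0, -4.5]
opening: 0.104
grip_force: 30.0
[-0.22  0.13 -5.26  0.02  0.05  0.02] [ 456.68 -126.61  190.64]
```

View pics/s3.png

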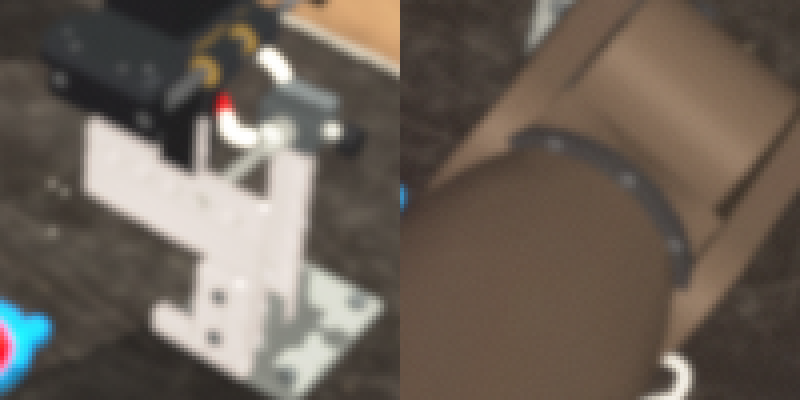

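The sideways force is about 0 N with the plate face about 10 mm past the nose, where a miss would read about −3.5 N. A bright speck at crop (203,200) is the nose coming through the second hole from the leg side. I'll continue in two steps.

```bash
python3 -m inch '[[[0,0.03,0],0,1],[[0,0.03,0],0,1],[[0,0.03,0],0,1],[[0,0.02,0],0,1],[[0,0,0],0,1],[[0,0,0],0,1],[[0,0,0],0,1],[[0,0,0],0,1],[[0,0,0],0,1],[[0,0,0],0,1]]'
```

```text
t: 14.35
eef_pos: [463.4, -126.3, 190.6]
tcp_rot: [3.142, -0.0, 1.621]
ft_force: [0.5, -0.9, -5.6]
opening: 0.105
grip_force: 30.0
```

```bash
python3 -m inch '[[[0,0.04,0],0,1],[[0,0.06,0],0,1],[[0,0.07,0],0,1],[[0,0.07,0],0,1],[[0,0.06,0],0,1],[[0,0.04,0],0,1],[[0,0,0.01],0,1],[[0,0,0.01],0,1],[[0,0,0],0,1],[[0,0,0],0,1]]'
```

```text
t: 15.6
eef_pos: [483.7, -125.3, 189.5]
tcp_rot: [3.142, -0.0, 1.621]
ft_force: [0.7, -0.7, -5.4]
opening: 0.103
grip_force: 30.0
```

Still no contact force. I'll lower in small steps until the pin takes the weight.

```bash
python3 -m inch '[[[0,0,0.008],0,1],[[0,0,0.008],0,1],[[0,0,0],0,1],[[0,0,0],0,1],[[0,0,0],0,1],[[0,0,0],0,1],[[0,0,0],0,1],[[0,0,0],0,1],[[0,0,0],0,1],[[0,0,0],0,1]]'
```

```text
t: 16.85
eef_pos: [483.8, -125.3, 188.5]
tcp_rot: [3.141, 0.0, 1.621]
ft_force: [-0.9, 0.2, -1.6]
opening: 0.105
grip_force: 30.0
```

```bash
python3 -m inch '[[[0,0,0.005],0,1],[[0,0,0],0,0.9],[[0,0,0],0,0.8],[[0,0,0],0,0.77],[[0,0,0],0,0.74],[[0,0,0],0,0.7],[[0,0,0],0,0.6],[[0,0,0],0,0.5],[[0,0,0],0,0.5],[[0,0,0],0,0.5]]'
python3 - <<'E'
from h import *
np.set_printoptions(precision=2,suppress=True)
w=cam('wrist');s=cam('scene');S=env.state();print(S['ft_force'],S['opening'])
n=proj(s,[[452.5,-143.4,172.7]])[0];r0,c0=int(n[0])-50,int(n[1])-50
a=cv2.resize(s['pixels'][r0:r0+100,c0:c0+100],None,fx=4,fy=4,interpolation=3);b=cv2.resize(w['pixels'][120:320,220:420],None,fx=2,fy=2,interpolation=3)
cv2.imwrite('pics/s4.png',np.hstack([a,b])[:,:,::-1])
E
```

```text
t: 18.1
eef_pos: [483.7, -125.2, 188.2]
tcp_rot: [3.142, -0.0, 1.621]
ft_force: [-0.7, 0.3, 0.1]
opening: 0.249
grip_force: 0.0
[0.34 0.26 0.05] 0.24962154177954068
```

View pics/s4.png

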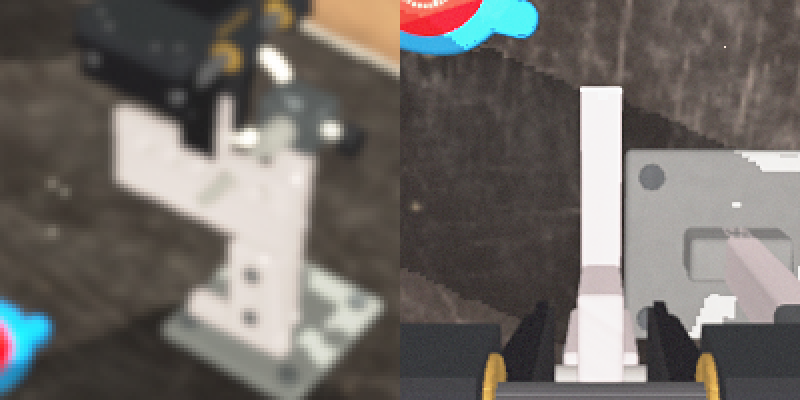

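The plate hangs from the pin, which sticks out in front at crop (213,188). The plate is level, and both fingers are clear of the tab. I'll retract straight up.

```bash
python3 -m inch '[[[0,0,-0.05],0,0.5],[[0,0,-0.1],0,0.5],[[0,0,-0.2],0,0.5],[[0,0,-0.3],0,0.5],[[0,0,-0.4],0,0.5],[[0,0,-0.5],0,0.5],[[0,0,-0.4],0,0.5],[[0,0,-0.2],0,0.5],[[0,0,0],0,0.5],[[0,0,0],0,0.5]]'
python3 - <<'E'
from h import *
w=cam('wrist');s=cam('scene')
n=proj(s,[[452.5,-143.4,172.7]])[0];r0,c0=int(n[0])-50,int(n[1])-50
a=cv2.resize(s['pixels'][r0:r0+100,c0:c0+100],None,fx=4,fy=4,interpolation=3);b=cv2.resize(w['pixels'][120:320,220:420],None,fx=2,fy=2,interpolation=3)
cv2.imwrite('pics/s5.png',np.hstack([a,b])[:,:,::-1])
E
```

```text
t: 19.45
eef_pos: [483.4, -125.2, 316.4]
tcp_rot: [-3.14, -0.001, 1.621]
ft_force: [-0.0, 0.3, -0.2]
opening: 0.251
grip_force: 0.0
```

View pics/s5.png

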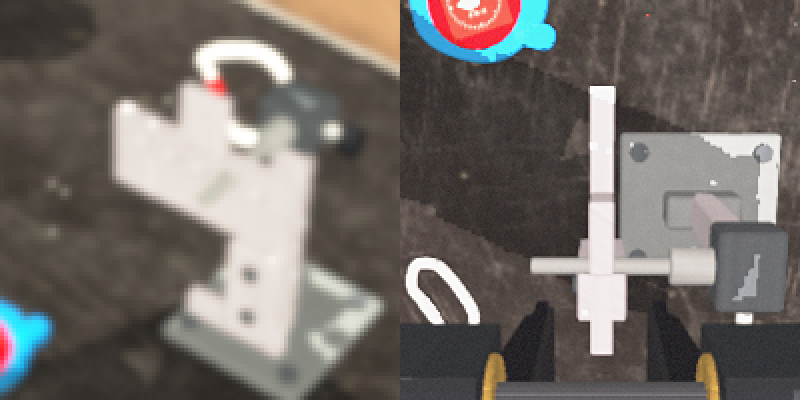

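The plate hangs level at the middle of the bare pin (wrist crop: nose at column 530, plate 590–613, housing 670). The gripper is clear, so I'll let it settle and hand in.

```bash
python3 -m inch '[[[0,0,0],0,0.5],[[0,0,0],0,0.5],[[0,0,0],0,0.5],[[0,0,0],0,0.5],[[0,0,0],0,0.5],[[0,0,0],0,0.5],[[0,0,0],0,0.5],[[0,0,0],0,0.5],[[0,0,0],0,0.5],[[0,0,0],0,0.5]]'; python3 -c "
from cell import env
print(env.job_done())"
```

```text
t: 20.8
eef_pos: [483.8, -125.3, 317.2]
tcp_rot: [3.141, -0.0, 1.621]
ft_force: [1.2, 0.6, -0.2]
opening: 0.251
grip_force: 0.0
the job is handed in; nothing more can be done
None
```

The front-slot plate (plate_b) hangs level at mid-pin from the hole 20 mm toward its leg, with the pin's end showing in front and the gripper clear; I handed the job in at about 21 s, and no verdict came back.

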